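# Knock the chocolates out of their mould

### The job

Take the chocolate mould from the cork mat by its orange handle, turn it mouth-down on the dark serving board and rap it there until all three chocolates have dropped out. Then lift the mould away without sweeping the chocolates off the board and put it back, empty and right way up, on the cork mat. Do not touch the chocolates with the gripper, and leave the other tableware where it is.

Things in the scene. Friction and masses are not known exactly. Their poses are not given: they have to be found in the camera images.
- mould: White chocolate mould, a box 60 mm (its x) by 134 mm (its y) by 46 mm tall, mouth on its +z side, 0.26 kg; origin at the centre of its underside. A row of three pockets along y; around them a 3.5 mm skirt wall stands up to the 46 mm rim. Handle on the -x side. It starts mouth-up on the mat, handle towards the robot within 0.5 rad of yaw.
- handle (a point): Middle of the orange handle, a round sleeve 14 mm thick, 84 mm long along the mould's y, 85 mm to the -x side of the mould's centre, 23 mm above its underside; 48 mm free between it and the wall. It spins almost freely, so a mould held by it hangs down and can be swung to either face about the end it stands on; that end wall is 115 mm from the sleeve's axis.
- far_rim (a point): Middle of the mould's outer rim edge opposite the handle: 30 mm to the mould's +x side, 46 mm above its underside. The mould turns about this edge when it is laid mouth-down or its handle is raised from there.
- board: Dark wooden serving board, fixed, 240 mm (its x) by 200 mm (its y), 18 mm thick; origin at the centre of its underside.
- mat: Cork mat, fixed, 210 mm (its x) by 200 mm (its y), 5 mm thick; origin at the centre of its underside.
- choc1: Dark chocolate 1 of 3, a block 34 x 34 x 16 mm, 24 g, origin at its centre; starts 14 mm above the mould's underside at mould y = -41 mm. Two sprung lips hold it when the mould is turned over softly. With the far rim on the board, raise the handle 50 to 60 mm and let it fall free of the fingers: one to four such raps free it, and it drops 24 mm to the board.
- choc2: Dark chocolate 2 of 3, a block 34 x 34 x 16 mm, 24 g, origin at its centre; starts 14 mm above the mould's underside at mould y = 0 mm. Held and freed like choc1.
- choc3: Dark chocolate 3 of 3, a block 34 x 34 x 16 mm, 24 g, origin at its centre; starts 14 mm above the mould's underside at mould y = 41 mm. Held and freed like choc1.
- tealight: Bystander, leave it: amber glass tealight cup, 56 mm across, 45 mm tall; origin at its underside.
- tumbler_a: Bystander, leave it: empty clear drinking glass, 68 mm across, 130 mm tall; origin at its underside.
- tumbler_b: Bystander, leave it: second empty clear drinking glass, 68 mm across, 130 mm tall; origin at its underside.
- can: Bystander, leave it: drinks can with a yellow band, 66 mm across, 115 mm tall; origin at its underside.
- bowl: Bystander, leave it: white bowl, 130 mm across, 45 mm tall; origin at its underside.
- plate: Bystander, leave it: white saucer, 140 mm across, 16 mm tall; origin at its underside.

How it is judged (in metres and radians):
On the way, in this order (a step that is already met when the one before it is completed fails the run):
1. the mould is over the board, turned past its edge towards mouth-down (angle between mould's own z axis and vertical above 1.8 rad and horizontal distance between mould and board below 0.13 m).
2. all three chocolates have dropped out onto the board under the upturned mould (all of step 1 and x of choc1 in the frame of board between -0.12 and 0.12 m and y of choc1 in the frame of board between -0.1 and 0.1 m and z of choc1 in the frame of board between 0.018 and 0.041 m and x of choc2 in the frame of board between -0.12 and 0.12 m and y of choc2 in the frame of board between -0.1 and 0.1 m and z of choc2 in the frame of board between 0.018 and 0.041 m and x of choc3 in the frame of board between -0.12 and 0.12 m and y of choc3 in the frame of board between -0.1 and 0.1 m and z of choc3 in the frame of board between 0.018 and 0.041 m), for 0.1 s.
At the end, for the whole second after the job is handed in: All three chocolates rest on the serving board (centres within its outline), and the empty mould stands at rest on the cork mat, right way up (within 7 degrees), its centre within 80 mm of the mat's middle along each side of the mat; nothing is held (x of choc1 in the frame of board between -0.12 and 0.12 m and y of choc1 in the frame of board between -0.1 and 0.1 m and z of choc1 in the frame of board between 0.018 and 0.06 m and linear speed of each of choc1, choc2, choc3, mould below 0.02 m/s and x of choc2 in the frame of board between -0.12 and 0.12 m and y of choc2 in the frame of board between -0.1 and 0.1 m and z of choc2 in the frame of board between 0.018 and 0.06 m and x of choc3 in the frame of board between -0.12 and 0.12 m and y of choc3 in the frame of board between -0.1 and 0.1 m and z of choc3 in the frame of board between 0.018 and 0.06 m and angle between mould's own z axis and vertical below 0.12 rad and x of mould in the frame of mat between -0.08 and 0.08 m and y of mould in the frame of mat between -0.08 and 0.08 m and z of mould in the frame of mat between 0.001 and 0.012 m); the robot touches nothing.
It fails at once if a bystander is pushed more than 30 mm (distance of any of tealight, tumbler_a, tumbler_b, can, bowl, plate from where it was at the start of the episode above 0.03 m).
It fails at once if the gripper touches a chocolate (contact force between the fingers and choc1 above 0.3 N or contact force between the fingers and choc2 above 0.3 N or contact force between the fingers and choc3 above 0.3 N).
It also fails if it takes over 72 s, if anything falls off the work surface, if the arm or the gripper's body presses on something with over 40 N, if the wrist force passes 120 N, or if a joint passes its speed limit or range.

### The arm

A 6-joint arm with a two-finger parallel gripper is mounted at the origin on the work surface. World frame = base frame: x ahead of the robot, y to its left, z up, the work surface at z = 0. Lengths are in mm, angles in rad, forces in N, time in s.
With the tool pointing down it reaches from about 350 to 975 mm from the base axis. Payload 7.1 kg.
Tool frame: the origin (TCP) lies between the finger pads; the fingertips stand 19 mm ahead of it and the grasp point (between the pads) is the TCP (ctrl.finger_overhang is the distance from the TCP to the fingertips, in mm); z points along the fingers, y is the line along which they close (so a half turn about z gives the same grasp; the last joint's range is limited). The gripper opens to 88 mm and grips with 3 to 60 N. Pads are 20 mm wide; open, the fingers measure 115 mm over their backs; the gripper's body (75 mm by 178 mm) begins 61 mm behind the grasp point.
Start: joints at [-1.312, 0.423, 1.63, -0, 1.089, -0.019], TCP at [171.419, -601.016, 241.675] pointing down, gripper open.
Joint ranges: [-3, 3], [-0.9, 2.11], [0.09, 2.58], [-1.31, 4.45], [0.11, 2.69], [-2.54, 2.54]. Speed limits (rad/s): [2.39, 2.39, 3.01, 3.14, 3.14, 3.14].

### API

Orientations are given as a rotation vector (axis times angle).
In Python, from workcell import ctrl gives the robot as it stands. The module is installed in compiled form; this text tells all that it offers.
- The arm moves only by the tool arm_command, never from a script. Its argument "rows" is one flat list of numbers, 7 for each row, row after row: the turn, a rotation vector about the tool's x, y, z scaled (see below), then the shift along the tool's x, y, z scaled (see below), then the opening, from -1 (shut) to 1 (fully open). A call has 1 to 5 rows; each row is the pose to reach, as a shift and turn from the pose commanded when the call began, along the tool's axes at that moment, turning the shorter way round; what a row does not reach only later rows make up. The controller multiplies each number of a shift by 80 mm and each number of a turn by 180 degrees. A row lasts 1/10 s, in which the tool goes at most 50 mm and 8.59 degrees, less where a joint would pass 70% of its speed; a pose out of reach is approached as far as the arm can. A call with a number of a shift or a turn outside -1 to 1 is refused whole. A call with a gripper value outside its range is refused whole. The fingers move at their own pace and stop on an object; the grip force is fixed at half the most. Time passes only in rows, so rows that repeat a pose let the fingers close. It gives the time, the measured TCP pose, the force, the opening and the grip force at its end, in the units of the state.
- ctrl.get_obs(): the state, without advancing time (a new reading comes with each control period).
- ctrl.get_image(name): name is "scene" or "top" or "wrist"; returns (picture, depth): 384x512x3 uint8, red, green, blue; 384x512 float32, mm along the optical axis (not along the pixel's ray), 0 where there is no reading.
- ctrl.camera_params(name): a dict with "camera_matrix" (3x3 intrinsics, pixels), "world_to_cam" (4x4, takes a point from world to camera coordinates); the wrist camera has in their place "tool_from_camera" (4x4, takes a point from camera to tool coordinates, whose origin is the TCP and whose axes are the flange's). Camera axes: x right, y down, z forward; pixel columns grow to the right and rows downward; lengths in mm; the calibration is good to about 2 mm. A picture is of the moment at which its call begins: read the wrist's pose just before it. camera_params takes no time and is no camera call.
- ctrl.close_job(): hands the job in; it is judged then, once.
The state is a dict: "t": time; "qpos": joint angles; "qvel": joint speeds; "joint_torque": joint torques, N m; "ee_pos": TCP position; "orientation": TCP orientation; "ft_force": force on the tool from outside, world axes, zero at the start; "moment": the same for the moment, N m; "width": finger opening in mm; "grasp_force": force on a finger pad.
Only numpy, scipy, OpenCV 4.12 (cv2) and the standard library are available. Lean on these libraries where they do the work, as an engineer would, in place of code of your own. Each camera call takes 0.05 s, during which the arm holds its last target. There are 200 camera calls.

## Working session

There is one attempt and no reset: what is moved stays moved. The work goes in short steps, Python scripts to look and compute and a tool call to move; the robot and the scene stay as the last step left them, time stands still between calls to the robot, and variables do not carry over. Pictures are saved under pics/ and viewed, at most 12 in all, crops included, and the job is handed in when it is done.

Besides the shell and the picture viewer there is one more tool, called after "Call:" by a JSON object that holds its "fn" and its "kwargs". arm_command: Moves the arm, as the interface text tells. Shifts and turns lie within -1 to 1; 1 stands for 80 mm of shift or 180 degrees of turn. Its arguments: {"type":"object","properties":{"rows":{"type":"array","items":{"type":"number"}}},"required":["rows"]}

```bash
mkdir -p pics
cat > h.py <<'E'
import numpy as np, cv2
from scipy.spatial.transform import Rotation as R
from workcell import ctrl
def save(name,fn):
    im,d=ctrl.get_image(name); cv2.imwrite('pics/'+fn+'.png',im[:,:,::-1]); np.save('pics/'+fn+'.npy',d); return im,d
def px(name,d,u,v):
    c=ctrl.camera_params(name); K=np.array(c['camera_matrix']); T=np.linalg.inv(np.array(c['world_to_cam']))
    z=float(np.median(d[v-1:v+2,u-1:u+2])); p=np.linalg.inv(K)@[u,v,1]*z
    return (T@np.r_[p,1])[:3]
def grid(name,d):
    c=ctrl.camera_params(name); K=np.array(c['camera_matrix']); T=np.linalg.inv(np.array(c['world_to_cam']))
    v,u=np.indices(d.shape); P=np.stack([(u-K[0,2])/K[0,0]*d,(v-K[1,2])/K[1,1]*d,d],-1)
    return P@T[:3,:3].T+T[:3,3]
E
python3 - <<'E'
from h import *
for n in('scene','top'): save(n,n+'0')
a=cv2.imread('pics/top0.png');cv2.imwrite('pics/top0b.png',cv2.resize(a,(800,600)))
o=ctrl.get_obs();print(o);print(ctrl.finger_overhang, R.from_rotvec(o['orientation']).as_matrix().round(3))
print(ctrl.camera_params('top'))
E
```

```text
{'t': 0.1, 'qpos': array([-1.31200439e+00,  4.23771471e-01,  1.63064154e+00, -1.21414768e-05,
        1.08860073e+00, -1.89974537e-02]), 'qvel': array([-0.00028986, -0.00149587, -0.00313007, -0.00140532, -0.00059522,
        0.0013167 ]), 'joint_torque': array([ 2.12037362e-04, -5.45612383e+01, -2.74325448e+01,  6.45276485e-02,
        1.87561742e-02, -2.46568897e-05]), 'ee_pos': array([ 171.28998426, -600.55248253,  240.964027  ]), 'orientation': array([-3.10994070e+00, -4.34762516e-01,  2.83639613e-04]), 'ft_force': array([-0.22145338, -0.453353  , -0.65050886]), 'moment': array([-0.00542595, -0.05621205, -0.00023426]), 'grasp_force': 0.0, 'width': 87.74049850985249}
19.0 [[ 0.962  0.274 -0.   ]
 [ 0.274 -0.962  0.001]
 [ 0.    -0.001 -1.   ]]
{'camera_matrix': array([[471.8627124 ,   0.        , 257.84087504],
       [  0.        , 471.8627124 , 199.85379829],
       [  0.        ,   0.        ,   1.        ]]), 'world_to_cam': array([[-1.19676623e-02, -9.99842699e-01, -1.30901889e-02,
         1.68158253e+01],
       [-9.96176727e-01,  1.30546906e-02, -8.63799917e-02,
         6.37936243e+02],
       [ 8.65372924e-02,  1.20063750e-02, -9.96176262e-01,
         1.32436304e+03],
       [ 0.00000000e+00,  0.00000000e+00,  0.00000000e+00,
         1.00000000e+00]])}
```

View pics/top0b.png

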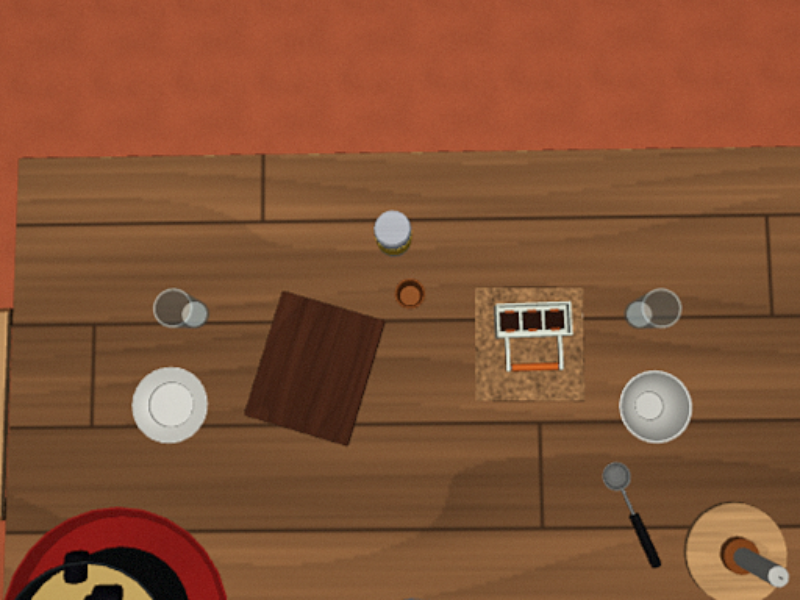

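View pics/scene0.png

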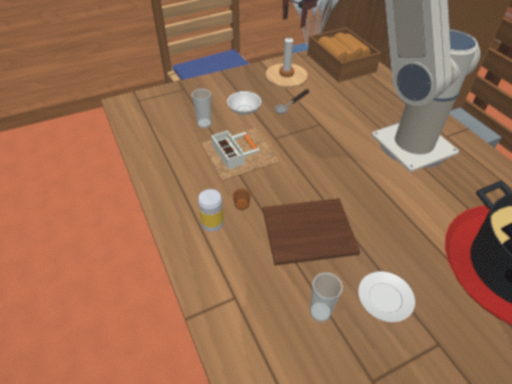

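The top view (800x600 scale) shows the board corners at (284,292), (384,320), (349,445) and (246,414). The mat spans (475..584, 288..401), the mould rim is around (497..571, 303..337), and the orange handle runs from (511,367) to (559,367). The tealight is at (410,294) and the can at (393,230).

Run:
```python
from h import *
d=np.load('pics/top0.npy');im=cv2.imread('pics/top0.png')
G=grid('top',d)
s=.64
def ray(u,v,z):
    c=ctrl.camera_params('top');K=c['camera_matrix'];T=np.linalg.inv(c['world_to_cam'])
    r=T[:3,:3]@np.linalg.inv(K)@[u*s,v*s,1];o=T[:3,3];return (o+r*(z-o[2])/r[2]).round(1)
print('board',[ray(*p,18) for p in((284,292),(384,320),(349,445),(246,414))])
print('mat',[ray(*p,5) for p in((475,288),(584,288),(584,401),(475,401))])
hsv=cv2.cvtColor(im,cv2.COLOR_BGR2HSV)
m=(hsv[...,0]<12)&(hsv[...,1]>200)&(hsv[...,2]>150)
m[:225]=0;m[245:]=0;m[:,:315]=0;m[:,370:]=0
v,u=np.nonzero(m);print('handle px',len(u),u.min(),u.max(),v.min(),v.max(),np.median(G[m],0))
(c,sz,a)=cv2.minAreaRect(np.c_[u,v].astype(np.float32));print(c,sz,a)
print('handle',[ray(x/s,y/s,33) for x,y in((u.min(),v[u==u.min()].mean()),(u.max(),v[u==u.max()].mean()),c)])
mm=(abs(G[...,2]-51)<9);mm[:180]=0;mm[220:]=0;mm[:,:310]=0;mm[:,375:]=0
P=G[mm][:,:2].astype(np.float32);print('rim',cv2.minAreaRect(P),len(P))
print('rim corners',[ray(*p,51) for p in((497,303),(571,302),(572,334),(498,337))])
for n,u,v,z in(('can',393,230,115),('tea',410,294,45),('tumA',173,308,130),('tumB',660,308,130),('bowl',655,407,45),('plate',170,405,16)):print(n,ray(u,v,z))
cv2.imwrite('pics/crop.png',cv2.resize(im[175:265,295:385],(600,600),interpolation=cv2.INTER_CUBIC))
```

```text
board [array([679.6, 229.1,  18. ]), array([625.1,  44. ,  18. ]), array([397.7, 109.9,  18. ]), array([455.8, 298.3,  18. ])]
mat [array([ 683.8, -126.2,    5. ]), array([ 681.1, -329.1,    5. ]), array([ 471.9, -322.2,    5. ]), array([ 474.2, -121.9,    5. ])]
handle px 92 328 356 232 236 [ 535.13418143 -223.88053789   33.93457171]
(342.0140380859375, 234.39236450195312) (3.783301830291748, 28.12492561340332) 87.95458984375
handle [array([ 536.6, -188.7,   33. ]), array([ 538.9, -267.8,   33. ]), array([ 536.4, -228.2,   33. ])]
rim ((622.6351318359375, -225.40841674804688), (60.70392990112305, 134.61895751953125), 1.2661302089691162) 201
rim corners [array([ 650.6, -161.2,   51. ]), array([ 650.7, -294.1,   51. ]), array([ 593. , -294.1,   51. ]), array([ 589.3, -161.6,   51. ])]
can [773.8  23.2 115. ]
tea [669.7  -4.7  45. ]
tumA [641.6 398.8 130. ]
tumB [ 630.8 -426.5  130. ]
bowl [ 461.2 -438.8   45. ]
plate [473.7 438.9  16. ]
```

View pics/crop.png

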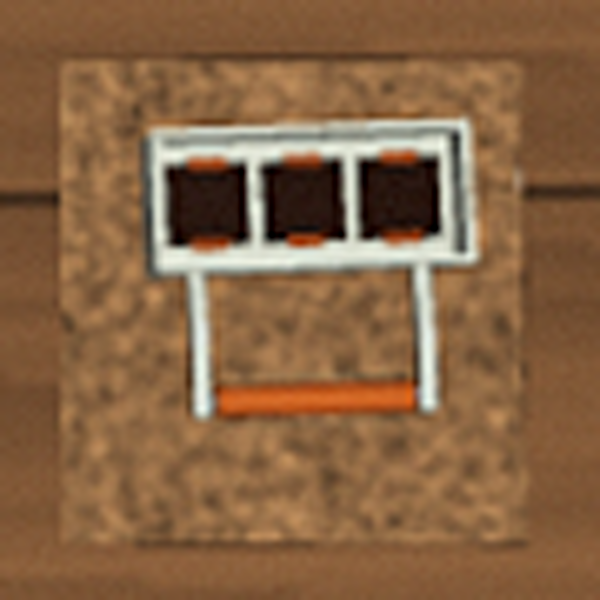

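Call:
{"fn": "arm_command", "kwargs": {"rows": [0,0,-0.2094,0,0,0,0.14,0,0,-0.2094,0,0,0,0.14,0,0,-0.2094,0,0,0,0.14,0,0,-0.2094,0,0,0,0.14,0,0,-0.2094,0,0,0,0.14]}}

```text
t: 0.6
ee_pos: [171.3, -600.7, 241.2]
orientation: [-2.8, -1.423, -0.0]
ft_force: [0.5, 0.1, 0.3]
width: 52.2
grasp_force: 0.0
```

Call:
{"fn": "arm_command", "kwargs": {"rows": [0,0,-0.2094,0,0,0,0.14,0,0,-0.2094,0,0,0,0.14,0,0,-0.2094,0,0,0,0.14,0,0,-0.2094,0,0,0,0.14,0,0,-0.2094,0,0,0,0.14]}}

```text
t: 1.1
ee_pos: [171.3, -600.7, 241.2]
orientation: [-2.19, -2.251, -0.001]
ft_force: [0.3, -0.6, -0.3]
width: 50.0
grasp_force: 0.0
```

Call:
{"fn": "arm_command", "kwargs": {"rows": [0,0,0,0.91,0.93,0,0.14,0,0,0,0.91,0.93,0,0.14,0,0,0,0.91,0.93,0,0.14]}}

```text
t: 1.4
ee_pos: [246.5, -522.8, 241.1]
orientation: [-2.191, -2.248, -0.003]
ft_force: [-0.1, -0.6, -0.7]
width: 50.0
grasp_force: 0.0
```

Call:
{"fn": "arm_command", "kwargs": {"rows": [0,0,0,0.91,0.93,0,0.14,0,0,0,0.91,0.93,0,0.14,0,0,0,0.91,0.93,0,0.14]}}

```text
t: 1.7
ee_pos: [319.1, -449.0, 241.4]
orientation: [-2.191, -2.25, -0.002]
ft_force: [-1.0, -0.5, -0.5]
width: 49.9
grasp_force: 0.0
```

Call:
{"fn": "arm_command", "kwargs": {"rows": [0,0,0,0.91,0.93,0,0.14,0,0,0,0.91,0.93,0,0.14,0,0,0,0.91,0.93,0,0.14]}}

```text
t: 2.0
ee_pos: [391.8, -375.3, 241.6]
orientation: [-2.192, -2.25, -0.001]
ft_force: [-0.2, -0.1, 0.2]
width: 50.1
grasp_force: 0.0
```

Call:
{"fn": "arm_command", "kwargs": {"rows": [0,0,0,0.91,0.93,0,0.14,0,0,0,0.91,0.93,0,0.14,0,0,0,0.91,0.93,0,0.14]}}

```text
t: 2.3
ee_pos: [464.6, -301.5, 241.7]
orientation: [2.192, 2.25, 0.001]
ft_force: [-1.0, -0.6, 0.0]
width: 49.9
grasp_force: 0.0
```

Call:
{"fn": "arm_command", "kwargs": {"rows": [0,0,0,0.91,0.93,0,0.14,0,0,0,0.91,0.93,0,0.14,0,0,0,0.91,0.93,0,0.14,0,0,0,0.91,0.93,0,0.14]}}

```text
t: 2.7
ee_pos: [534.9, -229.3, 241.3]
orientation: [-2.194, -2.248, 0.001]
ft_force: [-0.3, -0.4, -0.2]
width: 50.0
grasp_force: 0.0
```

Call:
{"fn": "arm_command", "kwargs": {"rows": [0,0,0,0.01,0.02,0.88,0.14,0,0,0,0.01,0.02,0.88,0.14]}}

```text
t: 2.9
ee_pos: [533.8, -229.4, 168.6]
orientation: [-2.196, -2.243, 0.003]
ft_force: [-0.1, 0.6, 0.7]
width: 50.0
grasp_force: 0.0
```

Call:
{"fn": "arm_command", "kwargs": {"rows": [0,0,0,0,0,0.88,0.14,0,0,0,0,0,0.88,0.14]}}

```text
t: 3.1
ee_pos: [533.0, -229.3, 97.4]
orientation: [-2.195, -2.241, 0.004]
ft_force: [-0.8, 0.7, -0.8]
width: 49.9
grasp_force: 0.0
```

Call:
{"fn": "arm_command", "kwargs": {"rows": [0,0,0,0,0,0.3,0.14,0,0,0,0,0,0.6,0.14,0,0,0,0,0,0.75,0.14,0,0,0,0,0,0.87,0.14,0,0,0,0,0,0.87,0.14]}}

```text
t: 3.6
ee_pos: [535.6, -228.6, 30.6]
orientation: [-2.196, -2.244, 0.001]
ft_force: [-0.7, -0.5, -0.3]
width: 49.8
grasp_force: 0.0
```

Call:
{"fn": "arm_command", "kwargs": {"rows": [0,0,0,0,0,0,-1,0,0,0,0,0,0,-1,0,0,0,0,0,0,-1,0,0,0,0,0,0,-1,0,0,0,0,0,0,-1]}}

```text
t: 4.1
ee_pos: [537.0, -227.8, 31.7]
orientation: [2.195, 2.246, 0.0]
ft_force: [-1.3, 0.2, 1.3]
width: 13.5
grasp_force: 14.1
```

Call:
{"fn": "arm_command", "kwargs": {"rows": [0,0,0,0,0.075,-0.275,-1,0,0,0,0,0.25,-0.56,-1,0,0,0,0,0.5,-0.81,-1,0,0,0,0,0.75,-0.98,-1]}}

```text
t: 4.5
ee_pos: [597.0, -226.4, 111.3]
orientation: [2.196, 2.247, -0.0]
ft_force: [1.0, 0.0, -2.2]
width: 13.2
grasp_force: 30.0
```

Call:
{"fn": "arm_command", "kwargs": {"rows": [0,0,0,0,0.2,-0.2,-1,0,0,0,0,0.4,-0.4,-1,0,0,0,0,0.5,-0.7,-1,0,0,0,0,0.5,-1,-1,0,0,0,0,0.5,-1,-1]}}

```text
t: 5.0
ee_pos: [638.4, -225.9, 192.5]
orientation: [2.192, 2.244, 0.003]
ft_force: [1.2, 0.2, -2.4]
width: 13.2
grasp_force: 30.0
```

Run:
```python
from h import *
im,d=save('scene','s1'); cv2.imwrite('pics/s1c.png',cv2.resize(im[60:260,150:370,::-1],(660,600)));o=ctrl.get_obs();print(o['ee_pos'],o['width'],o['ft_force'])
```

```text
[ 637.24029375 -225.59837088  190.47214249] 13.402278264577486 [ 0.18194028  0.69245925 -4.57025586]
```

View pics/s1c.png

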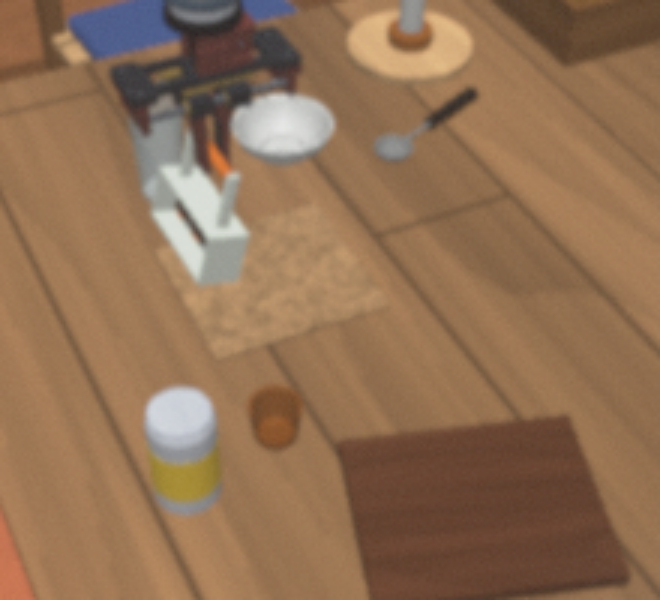

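The mould hangs from the handle at about (220,165) in the crop, mouth facing away from the robot. Next I carry it over to the board.

Call:
{"fn": "arm_command", "kwargs": {"rows": [0,0,0,0.25,-0.08,0,-1,0,0,0,0.6,-0.2,0,-1,0,0,0,1,-0.34,0,-1]}}

```text
t: 5.35
ee_pos: [605.7, -145.6, 187.3]
orientation: [-2.195, -2.243, 0.003]
ft_force: [0.3, 1.2, -4.1]
width: 13.2
grasp_force: 30.0
```

Call:
{"fn": "arm_command", "kwargs": {"rows": [0,0,0,0.5,-0.17,0,-1,0,0,0,1,-0.34,0,-1]}}

```text
t: 5.55
ee_pos: [576.3, -65.7, 187.5]
orientation: [-2.195, -2.243, 0.003]
ft_force: [0.7, 0.6, -3.9]
width: 13.2
grasp_force: 30.0
```

Call:
{"fn": "arm_command", "kwargs": {"rows": [0,0,0,0.5,-0.17,0,-1,0,0,0,1,-0.34,0,-1]}}

```text
t: 5.75
ee_pos: [547.3, 13.8, 187.8]
orientation: [-2.195, -2.244, 0.003]
ft_force: [0.6, 1.3, -4.0]
width: 13.1
grasp_force: 30.0
```

Call:
{"fn": "arm_command", "kwargs": {"rows": [0,0,0,0.5,-0.17,0,-1,0,0,0,1,-0.34,0,-1]}}

```text
t: 5.95
ee_pos: [518.3, 93.0, 187.9]
orientation: [-2.195, -2.245, 0.004]
ft_force: [0.6, 1.0, -3.0]
width: 13.4
grasp_force: 30.0
```

Call:
{"fn": "arm_command", "kwargs": {"rows": [0,0,0,0.4,-0.14,0,-1,0,0,0,0.75,-0.25,0,-1,0,0,0,1,-0.34,0,-1,0,0,0,1,-0.34,0,-1,0,0,0,1,-0.34,0,-1]}}

```text
t: 6.45
ee_pos: [490.5, 171.0, 188.4]
orientation: [-2.194, -2.247, 0.004]
ft_force: [0.2, -0.5, -4.4]
width: 13.2
grasp_force: 30.0
```

Run:
```python
from h import *
im,d=save('scene','s2'); cv2.imwrite('pics/s2c.png',cv2.resize(im[120:300,220:400,::-1],(600,600)));o=ctrl.get_obs();print(o['ee_pos'],o['width'],o['ft_force'])
```

```text
[490.94713493 170.57682103 188.67222733] 13.146693276839262 [-0.34679265 -0.83799126 -3.82268938]
```

View pics/s2c.png

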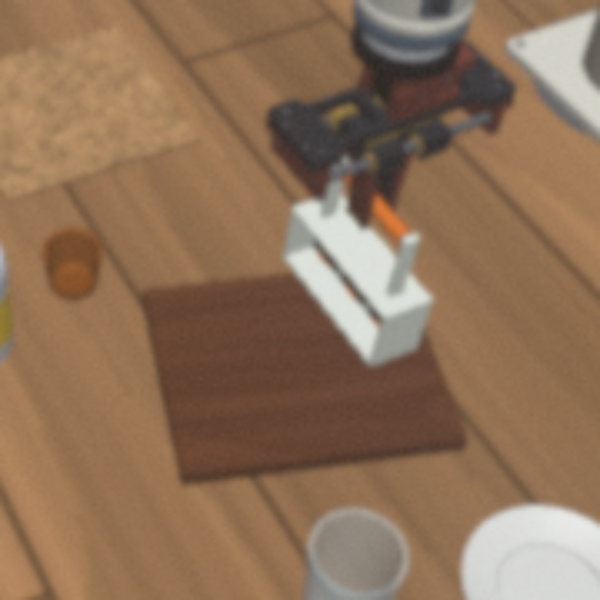

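The mould hangs over the near part of the board, at about (360,270) in the crop, with its mouth facing away. I'll lower it onto its end.

Call:
{"fn": "arm_command", "kwargs": {"rows": [0,0,0,0,0,0.25,-1,0,0,0,0,0,0.45,-1,0,0,0,0,0,0.55,-1,0,0,0,0,0,0.6,-1,0,0,0,0,0,0.65,-1]}}

```text
t: 7.0
ee_pos: [492.2, 170.8, 137.8]
orientation: [2.196, 2.245, 0.001]
ft_force: [2.2, -5.3, 25.8]
width: 13.2
grasp_force: 30.0
```

Call:
{"fn": "arm_command", "kwargs": {"rows": [0,0,0,0,0,0,-1,0,0,0,0,0,0,-1,0,0,0,0,0,0,-1]}}

```text
t: 7.3
ee_pos: [492.0, 171.3, 138.2]
orientation: [2.196, 2.246, 0.001]
ft_force: [0.1, -1.6, 0.8]
width: 13.3
grasp_force: 30.0
```

Call:
{"fn": "arm_command", "kwargs": {"rows": [0,0,0,0,0.16,-0.025,-1,0,0,0,0,0.41,-0.025,-1,0,0,0,0,0.61,0.01,-1,0,0,0,0,0.79,0.06,-1,0,0,0,0,0.91,0.11,-1]}}

```text
t: 7.8
ee_pos: [571.2, 173.9, 134.7]
orientation: [2.191, 2.242, 0.016]
ft_force: [0.5, -4.8, 45.6]
width: 13.3
grasp_force: 30.0
```

Run:
```python
from h import *
im,d=save('scene','s3'); cv2.imwrite('pics/s3c.png',cv2.resize(im[120:300,220:400,::-1],(600,600)));o=ctrl.get_obs();print(o['ee_pos'],o['width'],o['ft_force'])
```

```text
[572.52841199 173.94408852 134.19636964] 13.31994140496292 [ 1.13700206 -3.17465814 26.65005224]
```

View pics/s3c.png

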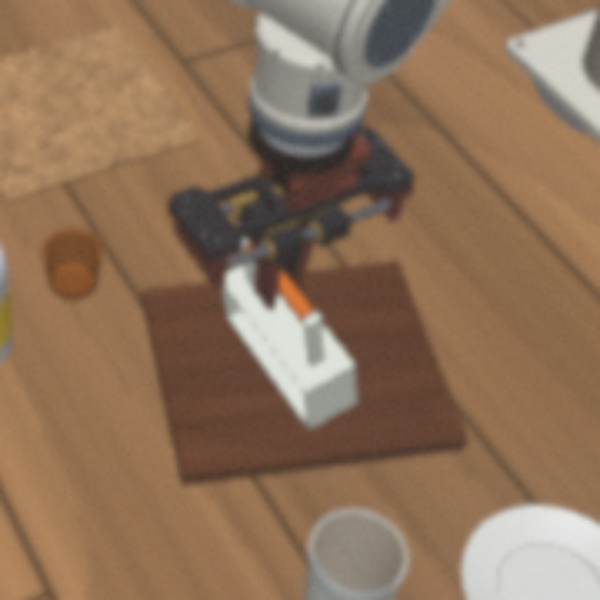

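The mould has gone over on the board and its mouth is no longer visible. Its handle is at about (295,295) in the crop. I'll measure the tilt from depth.

```bash
cat > prof.py <<'E'
from h import *
# side profile: points in slab near the mould's ends (away from gripper)
def prof(y0,y1,cams=('scene','top'),x0=440,x1=700):
    for n in cams:
        im,d=ctrl.get_image(n);G=grid(n,d)
        ok=(d>0)&(G[...,1]>y0)&(G[...,1]<y1)&(G[...,0]>x0)&(G[...,0]<x1)&(G[...,2]>24)&(G[...,2]<170)&(im.min(-1)>120)
        P=G[ok]; print(n,len(P))
        for z in range(20,170,8):
            q=P[(P[:,2]>=z)&(P[:,2]<z+8)]
            if len(q): print(z+4,q[:,0].min().round(),q[:,0].max().round(),len(q),end=' | ')
        print()
E
python3 - <<'E'
from prof import *
prof(105,155);prof(200,242)
E
```

```text
scene 139
24 559.0 574.0 24 | 32 563.0 574.0 6 | 40 568.0 577.0 4 | 48 572.0 577.0 3 | 56 576.0 579.0 2 | 64 580.0 580.0 1 | 72 571.0 585.0 16 | 80 553.0 586.0 68 | 88 569.0 571.0 4 | 96 568.0 572.0 4 | 104 568.0 575.0 6 | 112 573.0 573.0 1 | 
top 183
72 538.0 582.0 9 | 80 538.0 582.0 116 | 88 541.0 566.0 39 | 96 557.0 557.0 1 | 112 562.0 562.0 1 | 120 575.0 575.0 1 | 136 567.0 580.0 7 | 144 569.0 579.0 9 | 
scene 310
24 557.0 568.0 11 | 32 532.0 568.0 3 | 40 527.0 553.0 3 | 48 538.0 576.0 7 | 56 533.0 577.0 5 | 64 534.0 569.0 3 | 72 536.0 581.0 13 | 80 536.0 583.0 144 | 88 537.0 566.0 41 | 96 562.0 569.0 9 | 104 559.0 571.0 11 | 112 561.0 573.0 7 | 120 562.0 574.0 8 | 128 562.0 575.0 11 | 136 563.0 578.0 24 | 144 567.0 578.0 10 | 
top 0
```

Call:
{"fn": "arm_command", "kwargs": {"rows": [0,0,0,0,0.22,-0.03,-1,0,0,0,0,0.44,0,-1,0,0,0,0,0.63,0.07,-1,0,0,0,0,0.78,0.175,-1,0,0,0,0,0.95,0.34,-1]}}

```text
t: 8.55
ee_pos: [648.0, 175.6, 106.4]
orientation: [2.19, 2.241, 0.019]
ft_force: [5.9, -0.4, 4.4]
width: 13.3
grasp_force: 30.0
```

Run:
```python
from prof import *
prof(105,155,x1=720);prof(200,242,('scene',),x1=720)
```

```text
scene 67
56 545.0 553.0 16 | 64 552.0 608.0 16 | 72 564.0 604.0 10 | 80 571.0 601.0 18 | 88 584.0 599.0 7 | 
top 220
48 544.0 617.0 2 | 56 544.0 614.0 26 | 64 550.0 611.0 29 | 72 555.0 608.0 45 | 80 568.0 610.0 48 | 88 579.0 625.0 39 | 96 590.0 633.0 12 | 104 630.0 654.0 11 | 112 640.0 651.0 7 | 120 645.0 645.0 1 | 
scene 408
24 577.0 577.0 1 | 40 553.0 578.0 2 | 48 551.0 612.0 7 | 56 537.0 613.0 47 | 64 543.0 611.0 53 | 72 554.0 611.0 73 | 80 563.0 618.0 88 | 88 575.0 628.0 84 | 96 587.0 640.0 19 | 104 628.0 653.0 20 | 112 640.0 651.0 12 | 168 612.0 627.0 2 |
```

Call:
{"fn": "arm_command", "kwargs": {"rows": [0,0,0,0,0.17,0.2,-1,0,0,0,0,0.29,0.42,-1,0,0,0,0,0.33,0.57,-1,0,0,0,0,0.33,0.67,-1]}}

```text
t: 9.1
ee_pos: [666.5, 175.1, 46.9]
orientation: [-2.196, -2.246, 0.002]
ft_force: [1.0, -0.5, -1.4]
width: 13.0
grasp_force: 30.0
```

Call:
{"fn": "arm_command", "kwargs": {"rows": [0,0,0,0,-0.12,0,-1,0,0,0,0,-0.24,0,-1,0,0,0,0,-0.36,0,-1,0,0,0,0,-0.48,0,-1,0,0,0,0,-0.5,0,-1]}}

```text
t: 9.6
ee_pos: [625.0, 174.3, 48.5]
orientation: [-2.195, -2.246, 0.001]
ft_force: [-0.5, 0.0, -1.0]
width: 13.3
grasp_force: 30.0
```

Run:
```python
from prof import *
prof(105,155,x1=720);prof(200,242,('scene',),x1=720)
o=ctrl.get_obs();print(o['ee_pos'],o['ft_force'])
```

```text
scene 29
64 530.0 558.0 25 | 72 531.0 557.0 4 | 
top 163
48 513.0 626.0 15 | 56 536.0 631.0 34 | 64 511.0 569.0 85 | 72 511.0 569.0 29 | 
scene 515
24 515.0 571.0 4 | 32 520.0 572.0 25 | 40 510.0 588.0 32 | 48 516.0 629.0 65 | 56 514.0 632.0 83 | 64 508.0 570.0 236 | 72 511.0 571.0 51 | 112 546.0 553.0 4 | 120 546.0 593.0 8 | 128 547.0 592.0 7 | 
[626.08985688 174.32551903  48.19650214] [-1.43801607  0.51089113 -1.12296876]
```

Call:
{"fn": "arm_command", "kwargs": {"rows": [0,0,0,0,-0.04,-0.18,-1,0,0,0,0,-0.12,-0.36,-1,0,0,0,0,-0.21,-0.52,-1,0,0,0,0,-0.33,-0.64,-1,0,0,0,0,-0.33,-0.64,-1]}}

```text
t: 10.25
ee_pos: [600.6, 174.0, 101.8]
orientation: [2.194, 2.246, 0.005]
ft_force: [2.2, -0.8, 0.8]
width: 13.2
grasp_force: 30.0
```

Call:
{"fn": "arm_command", "kwargs": {"rows": [0,0,0,0,0,0,-1,0,0,0,0,0.1,0,0.5,0,0,0,0,0.25,-0.4,0.5,0,0,0,0,0.25,-0.4,0.5,0,0,0,0,0.25,-0.4,0.5]}}

```text
t: 10.75
ee_pos: [620.8, 174.2, 131.0]
orientation: [2.196, 2.246, 0.0]
ft_force: [0.5, -0.3, -0.4]
width: 42.0
grasp_force: 0.0
```

Run:
```python
from prof import *
prof(105,155,x1=720);prof(200,242,('scene',),x1=720)
im,d=save('scene','s4'); cv2.imwrite('pics/s4c.png',cv2.resize(im[120:300,220:400,::-1],(600,600)))
o=ctrl.get_obs();print(o['ee_pos'],o['width'])
```

```text
scene 255
32 583.0 645.0 12 | 40 584.0 647.0 42 | 48 583.0 605.0 19 | 56 585.0 587.0 12 | 64 533.0 589.0 81 | 72 528.0 587.0 89 | 
top 242
40 522.0 581.0 3 | 48 581.0 640.0 42 | 56 525.0 617.0 13 | 64 522.0 578.0 175 | 72 527.0 569.0 9 | 
scene 492
24 518.0 577.0 10 | 32 519.0 582.0 22 | 40 518.0 636.0 51 | 48 518.0 640.0 89 | 56 520.0 620.0 42 | 64 516.0 579.0 275 | 72 546.0 567.0 3 | 
[619.24190787 173.95774049 129.86358278] 57.1866994371034
```

View pics/s4c.png

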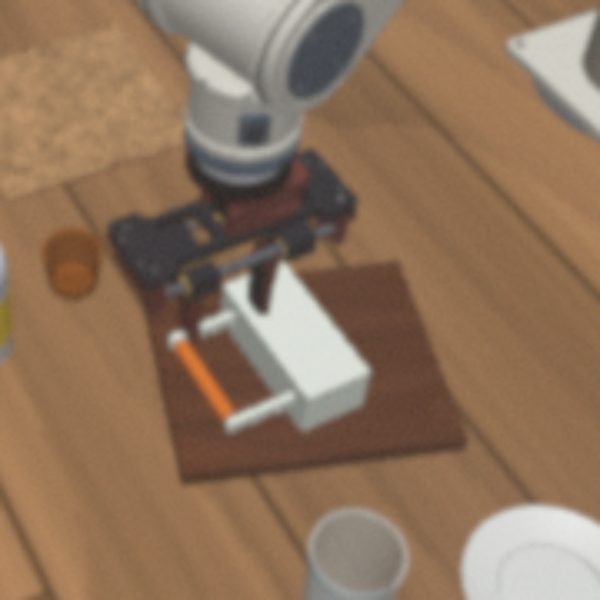

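The mould lies flat, mouth-down, with its handle from about (180,340) to (230,415) in the crop. I'll locate the handle to regrip it.

```bash
cat > hd.py <<'E'
from h import *
def handle(box=((480,720),(90,260))):
  for n in('scene','top'):
    im,d=ctrl.get_image(n);G=grid(n,d);hsv=cv2.cvtColor(im,cv2.COLOR_RGB2HSV)
    m=(hsv[...,0]<14)&(hsv[...,1]>190)&(hsv[...,2]>140)
    for i in(0,1): m&=(G[...,i]>box[i][0])&(G[...,i]<box[i][1])
    m&=G[...,2]>22
    P=G[m]
    if len(P)>10: print(n,len(P),P.mean(0).round(1),'y',P[:,1].min().round(),P[:,1].max().round(),'slope dx/dy',np.polyfit(P[:,1],P[:,0],1)[0].round(3))
    else: print(n,len(P))
  o=ctrl.get_obs();print(o['t'],o['ee_pos'].round(1),o['width'].round(1))
if __name__=='__main__': handle()
E
python3 hd.py
```

```text
scene 17 [634.8 173.6  47.4] y 145.0 207.0 slope dx/dy -0.007
top 17 [633.3 138.4  46. ] y 132.0 144.0 slope dx/dy 0.027Traceback (most recent call last):
  File "hd.py", line 12, in <module>
    if __name__=='__main__': handle()
                             ~~~~~~^^
  File "hd.py", line 11, in handle
    o=ctrl.get_obs();print(o['t'],o['ee_pos'].round(1),o['width'].round(1))
                                                       ^^^^^^^^^^^^^^^^
AttributeError: 'float' object has no attribute 'round'
```

Call:
{"fn": "arm_command", "kwargs": {"rows": [0,0,0,0,0.19,0,0.4,0,0,0,0,0.19,0.5,0.4,0,0,0,0,0.19,0.9,0.4,0,0,0,0,0.19,1,0.4]}}

```text
t: 11.45
ee_pos: [632.7, 173.8, 47.4]
orientation: [-2.194, -2.244, 0.009]
ft_force: [-1.0, -0.6, -0.5]
width: 61.4
grasp_force: 0.0
```

Call:
{"fn": "arm_command", "kwargs": {"rows": [0,0,0,0,0,0.06,0.4,0,0,0,0,0,0.06,-1,0,0,0,0,0,0.06,-1,0,0,0,0,0,0.06,-1,0,0,0,0,0,0.06,-1]}}

```text
t: 11.95
ee_pos: [636.2, 174.7, 47.7]
orientation: [2.195, 2.246, 0.003]
ft_force: [-0.6, 0.4, 0.5]
width: 32.9
grasp_force: 0.0
```

Call:
{"fn": "arm_command", "kwargs": {"rows": [0,0,0,0,0,0,-1,0,0,0,0,0,0,-1,0,0,0,0,0,0,-1]}}

```text
t: 12.25
ee_pos: [635.3, 174.5, 46.5]
orientation: [-2.196, -2.246, 0.001]
ft_force: [-0.7, 0.4, -0.9]
width: 13.4
grasp_force: 30.0
```

Call:
{"fn": "arm_command", "kwargs": {"rows": [0,0,0,0,-0.04,-0.18,-1,0,0,0,0,-0.12,-0.36,-1,0,0,0,0,-0.21,-0.54,-1,0,0,0,0,-0.34,-0.68,-1,0,0,0,0,-0.34,-0.68,-1]}}

```text
t: 12.75
ee_pos: [608.4, 174.2, 103.6]
orientation: [2.194, 2.246, 0.005]
ft_force: [1.4, -0.6, 0.9]
width: 12.8
grasp_force: 30.0
```

Call:
{"fn": "arm_command", "kwargs": {"rows": [0,0,0,0,0,0,-1,0,0,0,0,0.05,0,0.4,0,0,0,0,0.2,-0.2,0.4,0,0,0,0,0.25,-0.4,0.4,0,0,0,0,0.25,-0.4,0.4]}}

```text
t: 13.25
ee_pos: [630.1, 174.6, 134.0]
orientation: [2.196, 2.245, 0.004]
ft_force: [-0.8, -0.2, 1.1]
width: 41.6
grasp_force: 0.0
```

```bash
sed -i "s/o\['width'\].round(1)/o['width']/" hd.py; python3 hd.py; python3 -c "
from prof import *
prof(200,242,('scene',),x1=720)"
```

```text
scene 11 [641.2 181.8  43.1] y 144.0 213.0 slope dx/dy -0.008
top 16 [636.3 139.6  47.5] y 135.0 144.0 slope dx/dy -0.012
13.35 [628.  174.2 132. ] 49.401453455651
scene 480
24 522.0 580.0 8 | 32 526.0 582.0 24 | 40 524.0 640.0 49 | 48 522.0 642.0 86 | 56 520.0 582.0 30 | 64 519.0 581.0 280 | 72 550.0 569.0 3 |
```

Call:
{"fn": "arm_command", "kwargs": {"rows": [0,0,0,0,0.11,0,0.4,0,0,0,0,0.11,0.5,0.4,0,0,0,0,0.11,0.9,0.4,0,0,0,0,0.11,1,0.4]}}

```text
t: 13.8
ee_pos: [634.6, 173.8, 48.6]
orientation: [-2.194, -2.244, 0.009]
ft_force: [-0.9, 0.3, 0.2]
width: 61.5
grasp_force: 0.0
```

Call:
{"fn": "arm_command", "kwargs": {"rows": [0,0,0,0,0,0.08,-1,0,0,0,0,0,0.08,-1,0,0,0,0,0,0.08,-1,0,0,0,0,0,0.08,-1,0,0,0,0,0,0.08,-1]}}

```text
t: 14.3
ee_pos: [637.8, 174.7, 47.7]
orientation: [2.195, 2.246, 0.003]
ft_force: [0.7, 0.1, -0.7]
width: 25.0
grasp_force: 0.0
```

Call:
{"fn": "arm_command", "kwargs": {"rows": [0,0,0,0,0,0,-1,0,0,0,0,0,0,-1,0,0,0,0,0,0,-1]}}

```text
t: 14.6
ee_pos: [637.4, 174.6, 46.8]
orientation: [2.196, 2.246, 0.001]
ft_force: [-0.9, 0.5, 2.5]
width: 13.2
grasp_force: 30.0
```

Call:
{"fn": "arm_command", "kwargs": {"rows": [0,0,0,0,-0.04,-0.18,-1,0,0,0,0,-0.12,-0.36,-1,0,0,0,0,-0.21,-0.54,-1,0,0,0,0,-0.34,-0.7,-1,0,0,0,0,-0.34,-0.7,-1]}}

```text
t: 15.1
ee_pos: [609.4, 174.2, 105.0]
orientation: [2.195, 2.246, 0.003]
ft_force: [0.4, 1.4, -0.0]
width: 13.1
grasp_force: 30.0
```

Call:
{"fn": "arm_command", "kwargs": {"rows": [0,0,0,0,0,0,-1,0,0,0,0,0.05,0,0.4,0,0,0,0,0.2,-0.2,0.4,0,0,0,0,0.25,-0.4,0.4,0,0,0,0,0.25,-0.4,0.4]}}

```text
t: 15.6
ee_pos: [632.2, 174.7, 135.9]
orientation: [2.195, 2.245, 0.005]
ft_force: [0.4, 1.3, 0.1]
width: 42.1
grasp_force: 0.0
```

```bash
python3 hd.py; python3 -c "
from prof import *
prof(200,242,('scene',),x1=720)"
```

```text
scene 11 [643.  175.   44.3] y 144.0 214.0 slope dx/dy -0.044
top 16 [639.1 139.6  47.5] y 135.0 144.0 slope dx/dy 0.033
15.7 [629.9 174.3 133.8] 50.08788307754011
scene 463
24 582.0 583.0 5 | 32 525.0 641.0 20 | 40 528.0 642.0 42 | 48 525.0 646.0 88 | 56 536.0 585.0 28 | 64 524.0 584.0 277 | 72 544.0 553.0 3 |
```

Call:
{"fn": "arm_command", "kwargs": {"rows": [0,0,0,0,0.11,0,0.4,0,0,0,0,0.11,0.5,0.4,0,0,0,0,0.11,0.9,0.4,0,0,0,0,0.11,1,0.4]}}

```text
t: 16.15
ee_pos: [636.2, 173.8, 50.2]
orientation: [-2.194, -2.244, 0.009]
ft_force: [-0.2, -0.4, -0.6]
width: 61.4
grasp_force: 0.0
```

Call:
{"fn": "arm_command", "kwargs": {"rows": [0,0,0,0,0,0.1,-1,0,0,0,0,0,0.1,-1,0,0,0,0,0,0.1,-1,0,0,0,0,0,0.1,-1,0,0,0,0,0,0.1,-1]}}

```text
t: 16.65
ee_pos: [639.5, 174.8, 47.7]
orientation: [2.195, 2.246, 0.003]
ft_force: [0.1, -0.8, 0.1]
width: 24.8
grasp_force: 0.0
```

Call:
{"fn": "arm_command", "kwargs": {"rows": [0,0,0,0,0,0,-1,0,0,0,0,0,0,-1,0,0,0,0,0,0,-1]}}

```text
t: 16.95
ee_pos: [639.1, 174.7, 46.9]
orientation: [2.196, 2.246, 0.001]
ft_force: [0.5, -0.1, 0.8]
width: 13.2
grasp_force: 30.0
```

Call:
{"fn": "arm_command", "kwargs": {"rows": [0,0,0,0,-0.04,-0.18,-1,0,0,0,0,-0.12,-0.36,-1,0,0,0,0,-0.21,-0.54,-1,0,0,0,0,-0.34,-0.71,-1,0,0,0,0,-0.34,-0.71,-1]}}

```text
t: 17.45
ee_pos: [611.0, 174.2, 106.0]
orientation: [2.195, 2.246, 0.003]
ft_force: [0.2, -0.2, -0.7]
width: 13.2
grasp_force: 30.0
```

```bash
python3 -c "
from h import *
im,d=save('scene','s5'); cv2.imwrite('pics/s5c.png',cv2.resize(im[170:290,250:370,::-1],(600,600),interpolation=cv2.INTER_CUBIC))"
```

```text
(no output)
```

View pics/s5c.png

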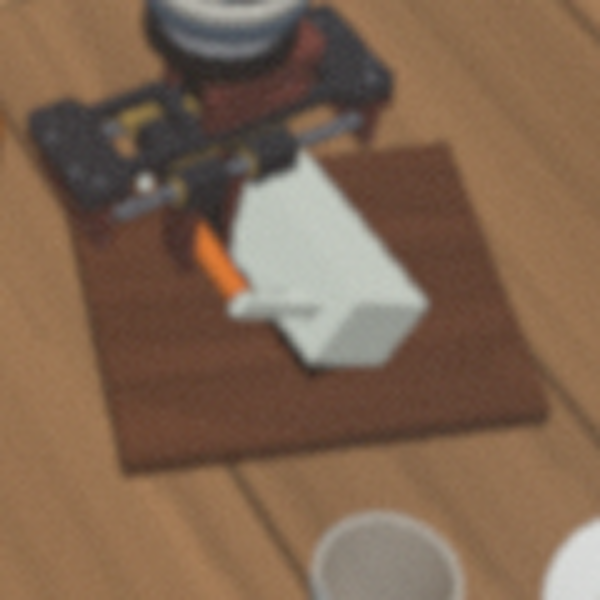

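The mould is raised about 30° on its far rim. There is a dark patch at (310,365), but nothing conclusive. I'll do the fourth rap, then raise it further and look under.

Call:
{"fn": "arm_command", "kwargs": {"rows": [0,0,0,0,0,0,0.4,0,0,0,0,0.05,0,0.4,0,0,0,0,0.2,-0.2,0.4,0,0,0,0,0.25,-0.4,0.4,0,0,0,0,0.25,-0.4,0.4]}}

```text
t: 18.0
ee_pos: [633.8, 174.8, 136.8]
orientation: [2.195, 2.245, 0.005]
ft_force: [-0.8, 0.2, 0.6]
width: 49.6
grasp_force: 0.0
```

Call:
{"fn": "arm_command", "kwargs": {"rows": [0,0,0,0,0.11,0,0.4,0,0,0,0,0.11,0.5,0.4,0,0,0,0,0.11,0.9,0.4,0,0,0,0,0.11,1,0.4]}}

```text
t: 18.4
ee_pos: [637.4, 173.8, 50.4]
orientation: [-2.193, -2.244, 0.01]
ft_force: [-0.5, 0.2, -0.1]
width: 61.7
grasp_force: 0.0
```

Call:
{"fn": "arm_command", "kwargs": {"rows": [0,0,0,0,0,0.11,-1,0,0,0,0,0,0.11,-1,0,0,0,0,0,0.11,-1,0,0,0,0,0,0.11,-1,0,0,0,0,0,0.11,-1]}}

```text
t: 18.9
ee_pos: [641.1, 174.8, 47.7]
orientation: [2.195, 2.246, 0.003]
ft_force: [1.1, -0.9, 0.1]
width: 24.9
grasp_force: 0.0
```

Call:
{"fn": "arm_command", "kwargs": {"rows": [0,0,0,0,0,0,-1,0,0,0,0,0,0,-1,0,0,0,0,0,0,-1]}}

```text
t: 19.2
ee_pos: [640.8, 174.7, 47.0]
orientation: [2.196, 2.246, 0.002]
ft_force: [1.3, 0.1, 1.3]
width: 13.2
grasp_force: 30.0
```

Call:
{"fn": "arm_command", "kwargs": {"rows": [0,0,0,0,-0.11,-0.33,-1,0,0,0,0,-0.29,-0.61,-1,0,0,0,0,-0.5,-0.84,-1,0,0,0,0,-0.7,-0.98,-1,0,0,0,0,-0.7,-0.98,-1]}}

```text
t: 19.7
ee_pos: [583.3, 173.4, 126.3]
orientation: [2.195, 2.247, 0.001]
ft_force: [0.5, -0.4, -1.0]
width: 13.3
grasp_force: 30.0
```

```bash
python3 -c "
from h import *
im,d=save('scene','s6'); cv2.imwrite('pics/s6c.png',cv2.resize(im[170:290,250:370,::-1],(600,600),interpolation=cv2.INTER_CUBIC))"
```

```text
(no output)
```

View pics/s6c.png

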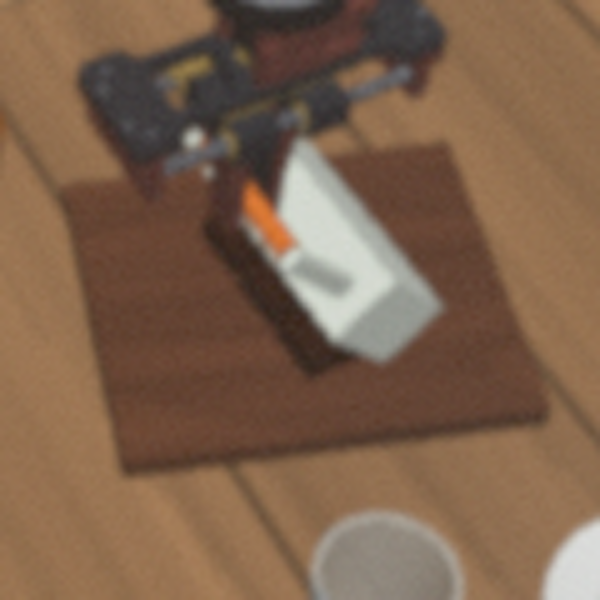

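A continuous dark strip runs from (205,220) to (320,375) in front of the raised mould, which looks like the chocolates. I'll check it by depth.

```bash
cat > ch.py <<'E'
from h import *
im,d=ctrl.get_image('scene');G=grid('scene',d)
ok=(G[...,2]>25)&(G[...,2]<42)&(im.max(-1)<80)&(G[...,0]>430)&(G[...,0]<690)&(G[...,1]>60)&(G[...,1]<290)
P=G[ok];print(len(P))
for y in range(60,290,6):
    q=P[(P[:,1]>=y)&(P[:,1]<y+6)]
    if len(q): print(y+3,len(q),q[:,0].min().round(),q[:,0].max().round(),'z',np.median(q[:,2]).round(1))
E
python3 ch.py
```

```text
214
123 7 564.0 571.0 z 32.9
129 4 566.0 572.0 z 32.6
135 8 558.0 570.0 z 32.5
141 9 556.0 571.0 z 33.9
147 12 556.0 571.0 z 34.5
153 15 553.0 569.0 z 31.5
159 4 556.0 567.0 z 33.4
165 10 555.0 570.0 z 34.0
171 13 554.0 570.0 z 33.9
177 12 557.0 570.0 z 33.9
183 9 555.0 569.0 z 34.6
189 14 553.0 570.0 z 33.8
195 11 550.0 568.0 z 31.7
201 7 556.0 569.0 z 33.5
207 12 555.0 570.0 z 34.1
213 15 554.0 570.0 z 32.9
219 10 553.0 568.0 z 33.5
225 15 552.0 569.0 z 33.8
231 14 550.0 569.0 z 33.1
237 13 547.0 569.0 z 30.9
```

Three blocks' worth of chocolate, y 120–240 with the top at z≈34, lies on the board, so all three are out. I'll lift the mould away towards the robot.

Call:
{"fn": "arm_command", "kwargs": {"rows": [0,0,0,0,-0.2,-0.1,-1,0,0,0,0,-0.45,-0.16,-1,0,0,0,0,-0.72,-0.19,-1,0,0,0,0,-0.98,-0.19,-1,0,0,0,0,-0.98,-0.19,-1]}}

```text
t: 20.3
ee_pos: [504.1, 171.2, 139.3]
orientation: [-2.195, -2.246, 0.004]
ft_force: [-1.5, -1.7, 3.6]
width: 13.4
grasp_force: 30.0
```

Call:
{"fn": "arm_command", "kwargs": {"rows": [0,0,0,0,-0.15,-0.05,-1,0,0,0,0,-0.3,-0.2,-1,0,0,0,0,-0.4,-0.5,-1,0,0,0,0,-0.4,-0.9,-1,0,0,0,0,-0.4,-0.9,-1]}}

```text
t: 20.8
ee_pos: [476.3, 171.7, 215.1]
orientation: [2.194, 2.244, 0.009]
ft_force: [0.2, 0.9, -2.7]
width: 13.0
grasp_force: 30.0
```

```bash
python3 ch.py; python3 -c "
from h import *
im,d=save('scene','s7'); cv2.imwrite('pics/s7c.png',cv2.resize(im[120:300,220:400,::-1],(600,600),interpolation=cv2.INTER_CUBIC))"
```

```text
425
117 3 538.0 565.0 z 33.9
123 19 537.0 570.0 z 32.7
129 20 539.0 571.0 z 33.5
135 19 539.0 572.0 z 33.7
141 23 537.0 571.0 z 34.2
147 20 537.0 570.0 z 35.0
153 27 536.0 570.0 z 32.4
159 11 538.0 568.0 z 33.3
165 21 539.0 570.0 z 34.2
171 26 537.0 569.0 z 33.9
177 17 537.0 569.0 z 33.9
183 24 535.0 570.0 z 33.7
189 27 536.0 569.0 z 34.5
195 18 538.0 568.0 z 32.0
201 15 538.0 569.0 z 33.8
207 22 535.0 569.0 z 34.4
213 24 536.0 569.0 z 34.0
219 21 537.0 569.0 z 34.2
225 27 537.0 569.0 z 34.2
231 31 536.0 567.0 z 32.9
237 10 538.0 567.0 z 30.0
```

View pics/s7c.png

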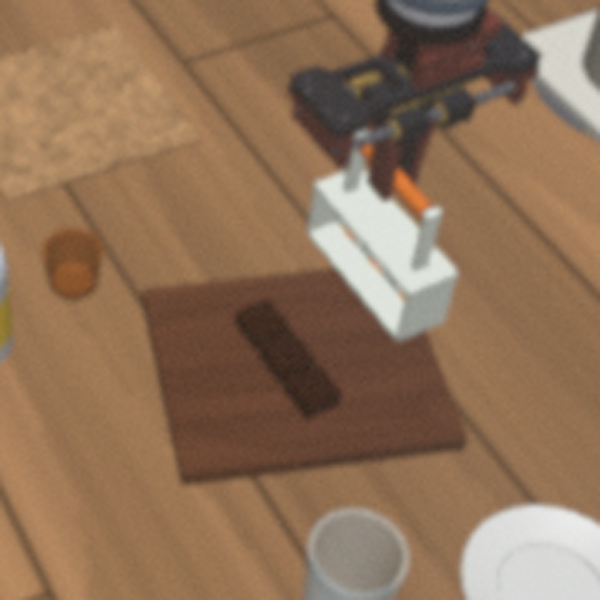

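All three chocolates lie in a row on the board, from (255,315) to (325,400) in the crop, and the empty mould hangs clear. Now I'll carry it to the mat.

Call:
{"fn": "arm_command", "kwargs": {"rows": [0,0,0,-0.25,0.08,0,-1,0,0,0,-0.6,0.2,0,-1,0,0,0,-1,0.33,0,-1]}}

```text
t: 21.2
ee_pos: [501.6, 90.9, 210.1]
orientation: [-2.193, -2.247, 0.004]
ft_force: [0.1, 0.3, -3.4]
width: 12.8
grasp_force: 30.0
```

Call:
{"fn": "arm_command", "kwargs": {"rows": [0,0,0,-0.5,0.17,0,-1,0,0,0,-1,0.33,0,-1]}}

```text
t: 21.4
ee_pos: [530.0, 10.7, 210.0]
orientation: [-2.194, -2.246, 0.003]
ft_force: [-0.1, 0.7, -2.9]
width: 13.3
grasp_force: 30.0
```

Call:
{"fn": "arm_command", "kwargs": {"rows": [0,0,0,-0.5,0.17,0,-1,0,0,0,-1,0.33,0,-1]}}

```text
t: 21.6
ee_pos: [558.3, -69.0, 209.8]
orientation: [-2.195, -2.244, 0.003]
ft_force: [0.7, 0.3, -2.6]
width: 13.0
grasp_force: 30.0
```

Call:
{"fn": "arm_command", "kwargs": {"rows": [0,0,0,-0.5,0.17,0,-1,0,0,0,-1,0.33,0,-1]}}

```text
t: 21.8
ee_pos: [586.5, -148.4, 209.6]
orientation: [-2.195, -2.244, 0.002]
ft_force: [-0.6, -0.2, -3.1]
width: 13.4
grasp_force: 30.0
```

Call:
{"fn": "arm_command", "kwargs": {"rows": [0,0,0,-0.4,0.14,0,-1,0,0,0,-0.75,0.25,0,-1,0,0,0,-1,0.33,0,-1,0,0,0,-1,0.33,0,-1,0,0,0,-1,0.33,0,-1]}}

```text
t: 22.3
ee_pos: [614.1, -226.0, 209.6]
orientation: [-2.195, -2.243, 0.002]
ft_force: [1.3, 0.9, -2.5]
width: 13.3
grasp_force: 30.0
```

```bash
python3 -c "
from prof import *
prof(-300,-250,x0=540,x1=720);prof(-205,-155,x0=540,x1=720);o=ctrl.get_obs();print(o['ee_pos'])"
```

```text
scene 231
88 623.0 652.0 14 | 96 623.0 653.0 60 | 104 623.0 653.0 24 | 112 631.0 653.0 11 | 120 632.0 650.0 13 | 128 637.0 649.0 6 | 136 641.0 647.0 6 | 144 599.0 646.0 23 | 152 607.0 646.0 62 | 160 617.0 627.0 7 | 168 620.0 627.0 5 | 
top 0

scene 257
88 604.0 647.0 4 | 96 601.0 649.0 50 | 104 601.0 646.0 12 | 112 601.0 645.0 12 | 120 601.0 644.0 15 | 128 601.0 635.0 7 | 136 596.0 641.0 10 | 144 595.0 641.0 30 | 152 598.0 643.0 101 | 160 613.0 626.0 11 | 168 613.0 623.0 5 | 
top 242
144 596.0 633.0 47 | 152 596.0 641.0 189 | 160 624.0 640.0 6 | 
[ 614.63928217 -224.98132205  211.48282157]
```

Call:
{"fn": "arm_command", "kwargs": {"rows": [0,0,0,0,0,0.3,-1,0,0,0,0,0,0.6,-1,0,0,0,0,0,0.85,-1,0,0,0,0,0,0.95,-1,0,0,0,0,0,1,-1]}}

```text
t: 23.0
ee_pos: [614.7, -225.4, 131.4]
orientation: [-2.195, -2.246, 0.001]
ft_force: [0.2, 0.6, -1.9]
width: 13.4
grasp_force: 30.0
```

Call:
{"fn": "arm_command", "kwargs": {"rows": [0,0,0,0,0,0.05,-1,0,0,0,0,0,0.09,-1]}}

```text
t: 23.2
ee_pos: [617.4, -226.4, 127.4]
orientation: [2.193, 2.243, 0.004]
ft_force: [2.1, 4.8, 16.5]
width: 13.4
grasp_force: 30.0
```

Call:
{"fn": "arm_command", "kwargs": {"rows": [0,0,0,0,-0.18,0,-1,0,0,0,0,-0.35,0.01,-1,0,0,0,0,-0.55,0.06,-1,0,0,0,0,-0.72,0.14,-1,0,0,0,0,-0.88,0.22,-1]}}

```text
t: 23.7
ee_pos: [544.3, -228.2, 111.4]
orientation: [2.194, 2.246, -0.0]
ft_force: [-11.7, 0.5, 17.4]
width: 13.1
grasp_force: 30.0
```

```bash
python3 -c "
from prof import *
prof(-300,-250,('scene',),x0=480,x1=720);prof(-205,-155,x0=480,x1=720);o=ctrl.get_obs();print(o['ee_pos'])"
```

```text
scene 280
24 591.0 627.0 30 | 32 586.0 638.0 46 | 40 584.0 640.0 42 | 48 567.0 630.0 26 | 56 569.0 622.0 26 | 64 574.0 618.0 25 | 72 568.0 606.0 30 | 80 562.0 601.0 21 | 88 555.0 572.0 11 | 96 550.0 568.0 12 | 104 551.0 560.0 7 | 112 549.0 558.0 4 | 
scene 314
24 591.0 627.0 19 | 32 577.0 635.0 38 | 40 568.0 637.0 54 | 48 564.0 626.0 35 | 56 567.0 620.0 29 | 64 569.0 612.0 31 | 72 561.0 609.0 32 | 80 550.0 598.0 27 | 88 547.0 570.0 15 | 96 535.0 561.0 14 | 104 534.0 555.0 16 | 112 538.0 544.0 4 | 
top 358
24 604.0 630.0 37 | 32 606.0 635.0 46 | 40 631.0 637.0 25 | 48 563.0 633.0 27 | 56 566.0 619.0 39 | 64 574.0 613.0 47 | 72 579.0 601.0 55 | 80 573.0 598.0 49 | 88 564.0 570.0 7 | 96 553.0 562.0 8 | 104 534.0 553.0 11 | 112 537.0 545.0 7 | 
[ 543.67374426 -228.04075773  109.43620448]
```

Call:
{"fn": "arm_command", "kwargs": {"rows": [0,0,0,0,-0.16,0.12,-1,0,0,0,0,-0.35,0.3,-1,0,0,0,0,-0.5,0.51,-1,0,0,0,0,-0.6,0.69,-1,0,0,0,0,-0.65,0.84,-1]}}

```text
t: 24.35
ee_pos: [492.9, -229.3, 40.5]
orientation: [2.195, 2.245, 0.001]
ft_force: [0.8, -0.7, -1.6]
width: 13.4
grasp_force: 30.0
```

Call:
{"fn": "arm_command", "kwargs": {"rows": [0,0,0,0,0,0.06,-1,0,0,0,0,0,0.12,-1,0,0,0,0,0,0.12,-1]}}

```text
t: 24.65
ee_pos: [493.1, -229.0, 30.5]
orientation: [2.196, 2.246, 0.0]
ft_force: [-2.0, -0.2, 1.0]
width: 12.7
grasp_force: 30.0
```

```bash
python3 -c "
from prof import *
prof(-300,-250,('scene',),x0=460,x1=720);prof(-205,-155,x0=460,x1=720);o=ctrl.get_obs();print(o['ee_pos'],o['ft_force'])"
```

```text
scene 192
24 500.0 610.0 42 | 32 497.0 611.0 55 | 40 528.0 610.0 43 | 48 553.0 610.0 33 | 56 562.0 608.0 18 | 144 510.0 510.0 1 | 
scene 256
24 482.0 608.0 38 | 32 489.0 608.0 85 | 40 527.0 608.0 44 | 48 546.0 607.0 53 | 56 548.0 607.0 28 | 96 566.0 573.0 3 | 104 539.0 566.0 5 | 
top 188
24 552.0 604.0 35 | 32 487.0 603.0 71 | 40 496.0 603.0 4 | 48 546.0 605.0 29 | 56 546.0 605.0 40 | 104 550.0 572.0 2 | 112 553.0 555.0 2 | 128 574.0 579.0 2 | 136 581.0 581.0 3 | 
[ 493.27423838 -228.9805411    30.95955233] [-1.69194895 -0.10770632  1.18853268]
```

Call:
{"fn": "arm_command", "kwargs": {"rows": [0,0,0,0,0,0,0.1,0,0,0,0,0,0,0.1,0,0,0,0,0,0,0.1,0,0,0,0,0,0,0.1,0,0,0,0,0,0,0.1]}}

```text
t: 25.3
ee_pos: [492.7, -228.8, 30.5]
orientation: [2.196, 2.246, 0.0]
ft_force: [1.0, 0.8, 0.9]
width: 47.4
grasp_force: 0.0
```

Call:
{"fn": "arm_command", "kwargs": {"rows": [0,0,0,0,0,-0.3,0.1,0,0,0,0,0,-0.7,0.1,0,0,0,0,0,-1,0.1]}}

```text
t: 25.6
ee_pos: [492.8, -228.9, 111.7]
orientation: [2.196, 2.246, 0.0]
ft_force: [-0.4, -0.3, 0.1]
width: 48.3
grasp_force: 0.0
```

Call:
{"fn": "arm_command", "kwargs": {"rows": [0,0,0,0,-0.5,-1,0.1,0,0,0,0,-0.5,-1,0.1,0,0,0,0,-0.5,-1,0.1,0,0,0,0,-0.5,-1,0.1]}}

```text
t: 26.0
ee_pos: [453.0, -230.0, 191.1]
orientation: [2.195, 2.244, 0.001]
ft_force: [-0.5, 0.4, -0.1]
width: 48.1
grasp_force: 0.0
```

```bash
python3 ch.py|sed -n '1p;2p;$p'; python3 -c "
from prof import *
prof(-300,-250,x0=460,x1=720);prof(-205,-155,x0=460,x1=720);o=ctrl.get_obs();print(o['t'],o['ee_pos'],o['ft_force'])
a,_=save('scene','e');cv2.imwrite('pics/e2.png',cv2.resize(a[60:300,150:470,::-1],(800,600)))"
```

```text
429
117 5 542.0 558.0 z 34.5
237 11 538.0 568.0 z 33.0
scene 209
24 508.0 611.0 37 | 32 490.0 611.0 69 | 40 513.0 612.0 43 | 48 550.0 612.0 49 | 56 552.0 612.0 11 | 
top 150
24 554.0 606.0 43 | 32 506.0 605.0 25 | 40 503.0 607.0 9 | 48 551.0 610.0 45 | 56 551.0 609.0 28 | 
scene 235
24 494.0 609.0 40 | 32 488.0 610.0 77 | 40 493.0 610.0 48 | 48 550.0 609.0 54 | 56 550.0 610.0 16 | 
top 188
24 496.0 604.0 45 | 32 490.0 601.0 42 | 40 488.0 606.0 27 | 48 549.0 608.0 53 | 56 549.0 608.0 21 | 
26.25 [ 452.38862212 -229.35955818  189.04342396] [-0.16626278 -0.14757834 -0.76092001]
```

View pics/e2.png

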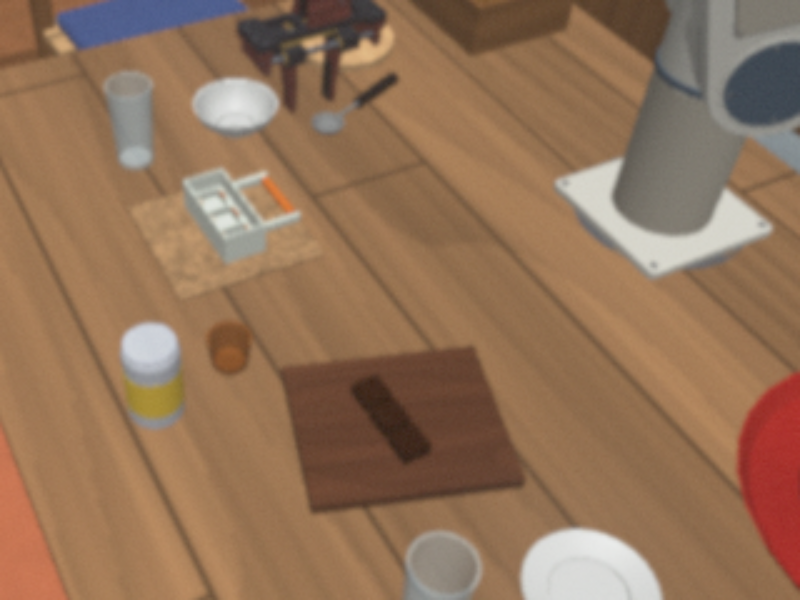

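The mould stands mouth-up and empty on the mat at (230,215). The chocolates are on the board at (390,420), the bystanders have not moved, and the gripper is clear.

```bash
python3 -c "
from workcell import ctrl
print(ctrl.close_job())"
```

```text
the job is handed in; nothing more can be done
None
```

The job is handed in at about 26 s of the 72 s: the last picture shows all three chocolates on the serving board, the empty mould right way up near the middle of the cork mat, and the other tableware where it was; no verdict came back.

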